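# Let a tin out of the can rack with its gate lever

### The job

Let the tin out of the two-lane can rack on the kitchen counter: with the fingertips, press down the paddle of the lever over the tin's lane so that its gate lifts, keep it down until the tin has rolled into the pocket at the low end, then let the lever come back up so that the gate is shut again. Do not touch the tin, leave the jar held in its own lane with its lever alone, and do not disturb the mug, the shaker or the potato.

Things in the scene. Friction and masses are not known exactly. Their poses are not given: they have to be found in the camera images.
- rack: Fixed metal can rack, 192 mm wide, two lanes sloping down along its +x (away from the robot, turned up to 0.5 rad). Origin on the counter under the lever axle; y left, z up. Lane centre lines at y = +46 (left) and -46 mm (right), from x = -90 to 235 mm; floor 75 mm high uphill, 29 mm at the low end; rails 18 mm high. Stock waits at x = 85 mm behind gates at x = 120 mm.
- axle (a point): Middle of the levers' common axle, 135 mm above the rack's origin, running along the rack's y. Three posts beside the levers carry it and reach 148 mm above the counter. A released tin rolls into the pocket past the gates and rests in its own lane against a stop bar at rack x = 233 mm, its centre at rack x about 200 mm and z about 65 mm.
- lever_left (a joint): Rocking lever over the left lane, rad: 0 = at rest, level, gate shut; grows as the paddle goes down and the gate rises; hard stop at 0.42. Stock gets out from about 0.3. Springs back to 0 when let go; pressing at the paddle takes about 2 N at first, 4 N at the end. Bar 20 mm wide; two-tined gate hangs 68 mm from its downhill end, 120 mm past the axle; paddle at the uphill end, nearest the robot.
- lever_right (a joint): The same lever over the right lane (rack y = -46 mm); same values. A lever let go half-way, before the stock has rolled out, may stay propped on it; pressing on to the stop frees it.
- paddle_left (a point): Centre of the upper face of the left lever's paddle, a flat black plate 40 mm (x) by 40 mm (y), 6 mm thick, 140 mm above the counter at rest, nothing beneath. It lies 155 mm uphill of the axle and 5 mm above it in the lever's frame, so fully pressed it is 64 mm lower and 11 mm nearer the axle. Axes parallel to the rack's at rest.
- paddle_right (a point): The same point on the right lever's paddle.
- tin_center (a point): Centre of the tin: a plain cylinder 60 mm in diameter and 76 mm long, steel with a paper label, lying across one lane (either one). It rolls freely.
- jar_center (a point): Middle of the jar: amber glass body 60 mm in diameter with a narrower neck and a dark 52 mm lid on one end, 71 mm long, lying across the other lane. Must stay there.
- mug: Loose white mug, 80 mm in diameter and 88 mm high with a handle, standing on the counter to the left of the rack; origin under its centre.
- shaker: Loose small glass jar with a steel cap, 44 mm in diameter and 100 mm high, standing to the right of the rack; origin under its centre.
- potato: Loose potato, about 76 mm wide and 56 mm high, on the counter to the right of the rack; origin under its centre.
There are look-alikes about, which are no part of the job. What is shaped like the part that bears tin_center but pink is not meant.

How it is judged (in metres and radians):
On the way, in this order (a step that is already met when the one before it is completed fails the run):
1. the lever over the tin's lane is pressed and its gate is up (((y of tin_center in the frame of rack above 0 m and value of joint lever_left above 0.27 rad) or (y of tin_center in the frame of rack below 0 m and value of joint lever_right above 0.27 rad))).
2. the tin has rolled into the pocket while its gate is still up (x of tin_center in the frame of rack above 0.17 m and ((y of tin_center in the frame of rack above 0 m and value of joint lever_left above 0.2 rad) or (y of tin_center in the frame of rack below 0 m and value of joint lever_right above 0.2 rad))).
At the end, for the whole second after the job is handed in: The tin lies at rest in the pocket at the low end of its lane (centre 170 to 230 mm downhill of the axle, 45 to 85 mm above the counter), both levers are back up with gates shut (under 0.04 rad), and the jar is within 15 mm of where it was (x of tin_center in the frame of rack between 0.17 and 0.23 m and z of tin_center in the frame of rack between 0.045 and 0.085 m and linear speed of tin below 0.03 m/s and value of joint each of lever_left, lever_right below 0.04 rad and distance of jar_center from where it was at the start of the episode below 0.015 m); the robot touches nothing.
It fails at once if the lever of the jar's lane is pressed (over 0.1 rad) ((y of jar_center in the frame of rack above 0 m and value of joint lever_left above 0.1 rad) or (y of jar_center in the frame of rack below 0 m and value of joint lever_right above 0.1 rad)).
It fails at once if the robot touches the tin or the jar (contact force between any of the arm, the fingers and tin above 0.3 N or contact force between any of the arm, the fingers and jar above 0.3 N).
It fails at once if the tin is lifted out of its lane (z of tin_center in the frame of rack above 0.11 m).
It fails at once if the jar leaves its place (over 25 mm) (distance of jar_center from where it was at the start of the episode above 0.025 m).
It fails at once if the mug, the shaker or the potato is moved (over 15 mm) or lifted (distance of any of mug, shaker, potato from where it was at the start of the episode above 0.015 m).
It also fails if it takes over 35 s, if anything falls off the work surface, if the arm or the gripper's body presses on something with over 40 N, if the wrist force passes 120 N, or if a joint passes its speed limit or range.

### The arm

A 6-joint arm with a two-finger parallel gripper is mounted at the origin on the work surface. World frame = base frame: x ahead of the robot, y to its left, z up, the work surface at z = 0. Lengths are in mm, angles in rad, forces in N, time in s.
With the tool pointing down it reaches from about 350 to 775 mm from the base axis. Payload 7.3 kg.
Tool frame: the origin (TCP) lies at the very end of the fingers, on their centre line; the grasp point (between the pads) lies 19 mm behind it (bot.grasp_offset is the distance from the TCP to the grasp point, in mm); z points along the fingers, y is the direction in which the jaws open and shut (so a half turn about z gives the same grasp; the last joint's range is limited). The gripper opens to 92 mm and grips with 3 to 60 N. Pads are 19 mm wide; open, the fingers measure 130 mm over their backs; the gripper's body (75 mm by 190 mm) begins 47 mm behind the grasp point.
Start: joints at [1.09, 0.342, 1.524, -0, 1.275, -0.146], TCP at [172.491, 495.875, 226.741] pointing down, gripper open.
Joint ranges: [-2.53, 2.53], [-0.77, 2.02], [0.04, 2.7], [-1, 4.14], [0.28, 2.66], [-3.11, 3.11]. Speed limits (rad/s): [2.57, 2.57, 3.14, 3.14, 3.14, 3.14].

### API

Orientations are given as [roll, pitch, yaw] about the fixed x, y, z axes, in that order (R = Rz(yaw) Ry(pitch) Rx(roll)).
In Python, from plant import bot gives the robot as it stands.
- The arm moves only by the tool servo_tool, never from a script. Its arguments are lists of equal length, an entry for each row: "angular": the turn, a rotation vector about the world's x, y, z in degrees, a list of three; "slide": the shift along the world's x, y, z in mm, a list of three; "grip": the opening, from -1 (shut) to 1 (fully open), so that 0 is half open. In form: {"angular": [[ax, ay, az], ...], "slide": [[dx, dy, dz], ...], "grip": [grip, ...]}. A call has 1 to 10 rows; each row is the pose to reach, as a shift and turn from the pose commanded when the call began; what a row does not reach only later rows make up. A row lasts 1/12 s, in which the tool goes at most 41.7 mm and 7.16 degrees, less where a joint would pass 70% of its speed; a pose out of reach is approached as far as the arm can. A call with a gripper value outside its range is refused whole. The fingers move at their own pace and stop on an object; the grip force is fixed at half the most. Time passes only in rows, so rows that repeat a pose let the fingers close. It gives the time, the measured TCP pose, the force and the opening at its end, in the units of the state.
- bot.get_obs(): the state, without advancing time (a new reading comes with each control period).
- bot.capture(name): name is "scene" or "top" or "wrist"; returns a dict with "img" (400x640x3 uint8, blue, green, red), "range_z" (400x640 float32, mm along the optical axis (not along the pixel's ray), 0 where there is no reading), "fov_y" (degrees; the focal length in pixels is half the picture's height over the tangent of half this angle, whatever the lens; pixels are square), "cx", "cy" (the principal point, pixels), "R" (3x3) and "t" (3): a world point X has camera coordinates R X + t; the wrist camera has in their place "T_tool_cam" (4x4, takes a point from camera to tool coordinates, whose origin is the TCP and whose axes are the flange's). Camera axes: x right, y down, z forward; pixel columns grow to the right and rows downward; lengths in mm; the calibration is good to about 2 mm. The wrist camera is an equidistant fisheye: a pixel r from the principal point sees the ray r / f radians off the axis. A picture is of the moment at which its call begins: read the wrist's pose just before it.
- bot.close_job(): hands the job in, once; it reports no verdict.
The state is a dict: "time": time; "joint_positions": joint angles; "dq": joint speeds; "tau": joint torques, N m; "tool_pos": TCP position; "tcp_rot": TCP orientation; "contact_force": force on the tool from outside, world axes, zero at the start; "moment": the same for the moment, N m; "grip_width": finger opening in mm.
Only numpy, scipy, OpenCV 4.12 (cv2) and the standard library are available. Lean on these libraries where they do the work, as an engineer would, in place of code of your own. Each camera call takes 0.05 s, during which the arm holds its last target.

## Working session

There is one attempt and no reset: what is moved stays moved. The work goes in short steps, Python scripts to look and compute and a tool call to move; the robot and the scene stay as the last step left them, time stands still between calls to the robot, and variables do not carry over. Pictures are saved under pics/ and viewed, and the job is handed in when it is done.

Besides the shell and the picture viewer there is one more tool, called after "Emit:" as a command line: name --argument value ..., lists and objects as JSON in quotes. servo_tool: Moves the arm, as the interface text tells. Its arguments: {"type":"object","properties":{"angular":{"type":"array","items":{"type":"array","items":{"type":"number"}}},"slide":{"type":"array","items":{"type":"array","items":{"type":"number"}}},"grip":{"type":"array","items":{"type":"number"}}},"required":["angular","slide","grip"]}

```bash
mkdir -p pics; ls
python3 - <<'E'
from plant import bot
import cv2,numpy as np
o=bot.get_obs();print({k:np.round(v,3) for k,v in o.items()})
for n in("scene","top"):
    c=bot.capture(n);cv2.imwrite(f"pics/{n}0.png",c["img"]);np.savez(f"{n}0.npz",**c)
    print(n,c["fov_y"],c["cx"],c["cy"],np.round(c["R"],3).tolist(),np.round(c["t"],1))
E
```

```text
pics
{'time': np.float64(0.0), 'joint_positions': array([ 1.09 ,  0.343,  1.525,  0.   ,  1.275, -0.146]), 'dq': array([-0.001,  0.   ,  0.   ,  0.001,  0.   ,  0.   ]), 'tau': array([  0.   , -43.124, -24.422,   0.072,   0.056,  -0.   ]), 'tool_pos': array([172.3  , 495.512, 226.052]), 'tcp_rot': array([-3.14 , -0.   ,  2.807]), 'contact_force': array([-0.555, -0.358,  0.067]), 'moment': array([ 0.028, -0.038, -0.026]), 'grip_width': np.float64(91.576)}
scene 44.468016357246995 322.2612937295655 200.22421682545973 [[-0.229, 0.974, -0.008], [0.82, 0.188, -0.54], [-0.524, -0.13, -0.842]] [  64.6 -474.  1789.2]
top 50.336313371011606 322.58037753508205 205.91801498426221 [[0.01, -1.0, 0.005], [-0.993, -0.011, -0.117], [0.117, -0.004, -0.993]] [  63.1  639.3 1019.7]
```

View pics/scene0.png

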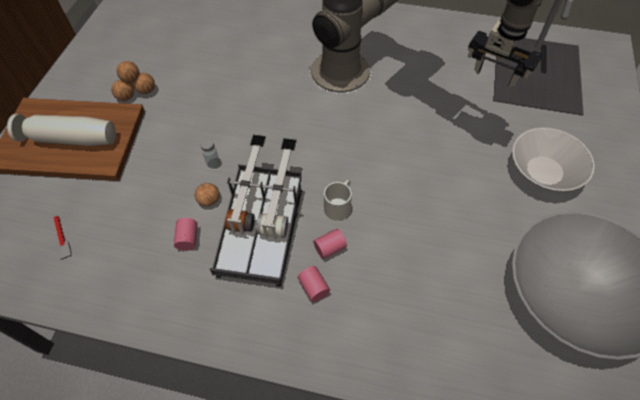

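View pics/top0.png

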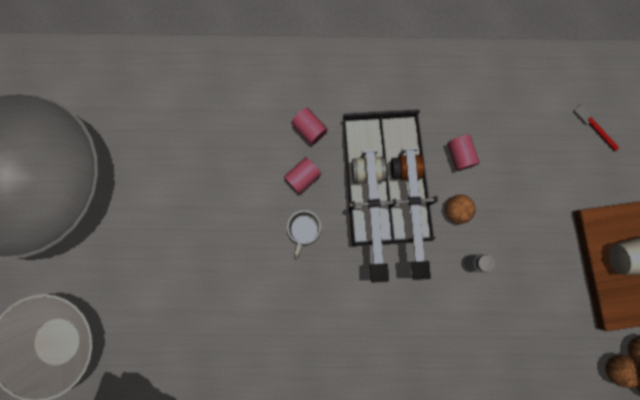

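```bash
cat > h.py <<'E'
import numpy as np,cv2
def load(n): return dict(np.load(n))
def K(c): return 200/np.tan(np.radians(float(c["fov_y"])/2))
def plane(c,u,v,z):
    f=K(c);d=np.array([(u-c["cx"])/f,(v-c["cy"])/f,1.]);R=c["R"];o=-R.T@c["t"];w=R.T@d
    return o+w*(z-o[2])/w[2]
def depth(c,u,v):
    f=K(c);z=c["range_z"][int(round(v)),int(round(u))];p=np.array([(u-c["cx"])/f*z,(v-c["cy"])/f*z,z]);return c["R"].T@(p-c["t"])
E
python3 - <<'E'
from h import *
out=[]
a=load("top0.npz");s=load("scene0.npz")
cv2.imwrite("pics/crops.png",np.hstack([cv2.resize(a["img"][100:290,280:500],None,fx=2.6,fy=2.6,interpolation=cv2.INTER_CUBIC)[:, :400] if 0 else cv2.resize(a["img"][100:290,335:445],(347,600),interpolation=cv2.INTER_CUBIC),cv2.resize(s["img"][130:290,200:310],(412,600),interpolation=cv2.INTER_CUBIC)]))
for nm,c,box in(("top",a,(360,255,440,290)),("scene",s,(245,130,302,153))):
    x0,y0,x1,y1=box
    g=c["img"].max(2)[y0:y1,x0:x1]
    m=(g<45).astype(np.uint8)
    n,l,st,ce=cv2.connectedComponentsWithStats(m)
    for i in range(1,n):
        if st[i,4]<20: continue
        u,v=ce[i]+[x0,y0]
        cn=cv2.findContours((l==i).astype(np.uint8),0,2)[0][0]
        print(nm,st[i],u,v,"z140:",plane(c,u,v,140).round(1),"depth:",depth(c,u,v).round(1),cv2.minAreaRect(cn))
E
```

```text
top [ 51   7  19  17 281] 420.0462633451957 270.0996441281139 z140: [ 486.4 -146.   140. ] depth: [ 486.4 -146.1  139.5] ((60.0, 15.0), (16.0, 18.0), 90.0)
top [  9   9  19  18 287] 378.1951219512195 272.4878048780488 z140: [480.3 -53.7 140. ] depth: [480.2 -53.9 138.4] ((18.035400390625, 17.530973434448242), (16.230636596679688, 18.093168258666992), 86.18592071533203)
scene [  6   5  14  11 105] 257.6380952380952 140.05714285714285 z140: [ 488.4 -145.2  140. ] depth: [ 484.  -147.3  134.4] ((12.539999961853027, 10.220001220703125), (12.162237167358398, 9.333809852600098), 8.130102157592773)
scene [ 37   9  14  11 109] 288.3394495412844 143.62385321100916 z140: [481.3 -53.9 140. ] depth: [481.3 -53.9 140. ] ((43.41584014892578, 13.841584205627441), (12.537469863891602, 9.552356719970703), 5.710592269897461)
```

View pics/crops.png

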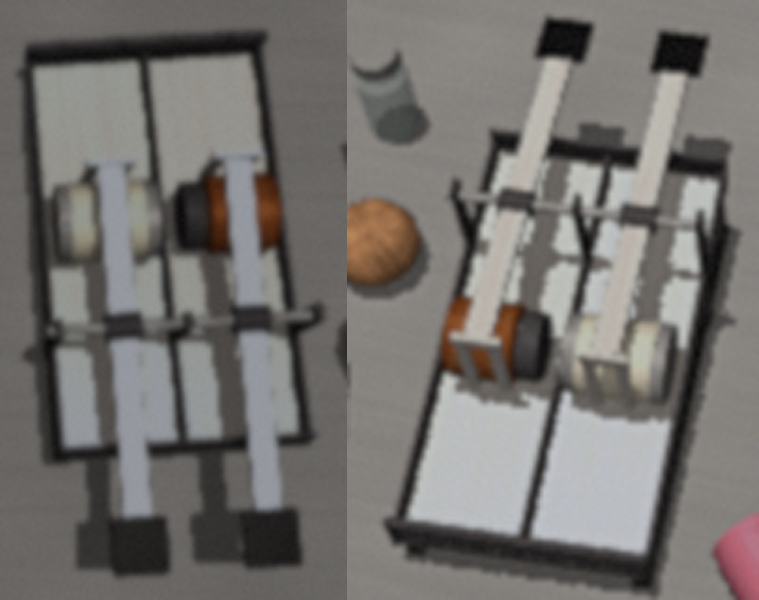

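The tin is the cream-label steel cylinder in the left lane, top pixel (369,168). It could be mistaken for:
- the pink cylinders at (309,126), (302,176) and (464,153), which are excluded by colour
- the amber jar with the dark lid at (408,166), in the right lane

The crop confirms the choice, so the target is lever_left. Its paddle is at top pixel (378,272), world (480,-54,140). The paddle spacing measures 92.5 mm against 92 mm given, and the rack yaw is about 0.066 rad.

I'll close the gripper and align the jaw axis with rack x, so the body stays clear of the other paddle.

Emit:
servo_tool --angular '[[0, 0, -6.7], [0, 0, -13.4], [0, 0, -20.1], [0, 0, -26.8], [0, 0, -33.5], [0, 0, -40.2], [0, 0, -46.9], [0, 0, -53.6], [0, 0, -60.3], [0, 0, -67]]' --slide '[[19, -36, 0], [38, -72, 0], [57, -108, 0], [76, -144, 0], [95, -180, 0], [114, -216, 0], [133, -252, 0], [152, -288, 0], [171, -324, 0], [190, -360, 0]]' --grip '[-1, -1, -1, -1, -1, -1, -1, -1, -1, -1]'

```text
time: 0.93
tool_pos: [362.7, 134.0, 226.7]
tcp_rot: [3.141, -0.0, 1.632]
contact_force: [1.4, 0.3, 0.7]
grip_width: 29.6
```

Emit:
servo_tool --angular '[[0, 0, 0], [0, 0, 0], [0, 0, 0], [0, 0, 0], [0, 0, 0], [0, 0, 0], [0, 0, 0], [0, 0, 0]]' --slide '[[19, -35, 0], [38, -70, 0], [57, -105, 0], [76, -140, 0], [95, -170, 0], [106, -190, -10], [106, -190, -30], [106, -190, -36]]' --grip '[-1, -1, -1, -1, -1, -1, -1, -1]'

```text
time: 1.6
tool_pos: [467.5, -55.1, 188.1]
tcp_rot: [-3.137, -0.002, 1.635]
contact_force: [-0.3, 0.7, -0.7]
grip_width: 0.5
```

Run:
```python
from plant import bot
from h import *
o=bot.get_obs();print({k:np.round(v,3) for k,v in o.items()})
c=bot.capture("wrist");w=c["img"];print(c["T_tool_cam"].round(3).tolist(),c["fov_y"],c["cx"],c["cy"])
s=bot.capture("scene");np.savez("scene1.npz",**s);np.savez("wrist1.npz",**c)
cv2.imwrite("pics/w1.png",w)
cv2.imwrite("pics/s1.png",cv2.resize(s["img"][60:290,180:380],(522,600),interpolation=cv2.INTER_CUBIC))
```

```text
{'time': np.float64(1.6), 'joint_positions': array([-0.28 ,  0.283,  1.724,  0.   ,  1.138, -0.344]), 'dq': array([ 0.037,  0.042,  0.11 ,  0.004, -0.131,  0.008]), 'tau': array([ -1.11 , -39.158, -24.978,  -0.045,  -0.419,  -0.091]), 'tool_pos': array([467.469, -55.076, 188.094]), 'tcp_rot': array([-3.137e+00, -2.000e-03,  1.635e+00]), 'contact_force': array([-0.266,  0.685, -0.685]), 'moment': array([-0.047,  0.13 , -0.029]), 'grip_width': np.float64(0.48)}
[[0.001, -0.959, -0.282, 76.299], [1.0, 0.001, 0.001, -0.173], [-0.001, -0.282, 0.959, -158.194], [0.0, 0.0, 0.0, 1.0]] 65.70646984690485 315.34063083740216 197.28661895015523
```

View pics/w1.png

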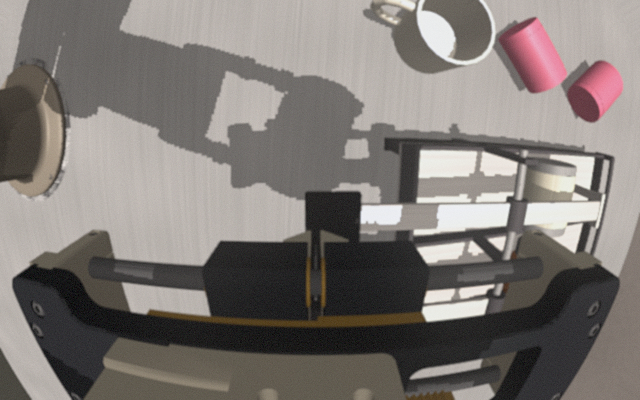

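View pics/s1.png

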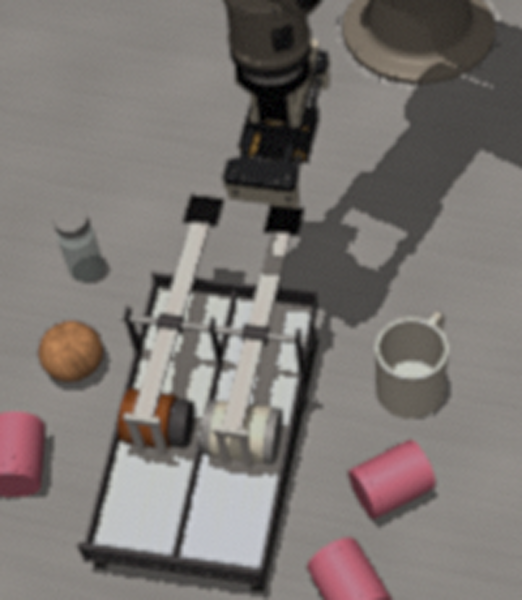

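Wrist view: the shut fingertips sit just uphill of the left paddle, which is at pixel (333,215). The lever bar runs right to the tin at (548,190). The scene view shows the closed gripper over the left paddle, well clear of the right one. Next I descend and press while following the paddle's arc.

Emit:
servo_tool --angular '[[0, 0, 0], [0, 0, 0], [0, 0, 0], [0, 0, 0], [0, 0, 0], [0, 0, 0]]' --slide '[[4, 0, -15], [7, 0, -30], [7, 0, -40], [7, 0, -46], [7, 0, -46], [7, 0, -46]]' --grip '[-1, -1, -1, -1, -1, -1]'

```text
time: 2.2
tool_pos: [475.6, -53.7, 145.5]
tcp_rot: [3.141, 0.0, 1.638]
contact_force: [0.2, -0.3, -0.1]
grip_width: 0.3
```

Emit:
servo_tool --angular '[[0, 0, 0], [0, 0, 0], [0, 0, 0], [0, 0, 0], [0, 0, 0], [0, 0, 0]]' --slide '[[0, 0, -5], [1, 0, -10], [1, 0, -15], [2, 0, -20], [2, 0, -20], [2, 0, -20]]' --grip '[-1, -1, -1, -1, -1, -1]'

```text
time: 2.7
tool_pos: [477.3, -54.1, 124.3]
tcp_rot: [-3.141, -0.0, 1.637]
contact_force: [-0.3, 0.9, -0.1]
grip_width: 0.7
```

Run:
```python
from plant import bot
from h import *
o=bot.get_obs();print(o["tool_pos"],o["contact_force"],o["time"])
c=bot.capture("wrist");s=bot.capture("scene")
v=np.hstack([cv2.resize(c["img"][100:300,180:620],(484,220)),cv2.resize(s["img"][110:260,200:310],(300,409))[:220]])
cv2.imwrite("pics/p2.png",v)
cv2.imwrite("pics/p2.png",np.hstack([cv2.resize(c["img"],(480,300)),cv2.resize(s["img"][110:260,200:310],(220,300))]))
```

```text
[477.30039676 -54.09361237 124.34516742] [-0.29525922  0.90434626 -0.10820436] 2.7
```

View pics/p2.png

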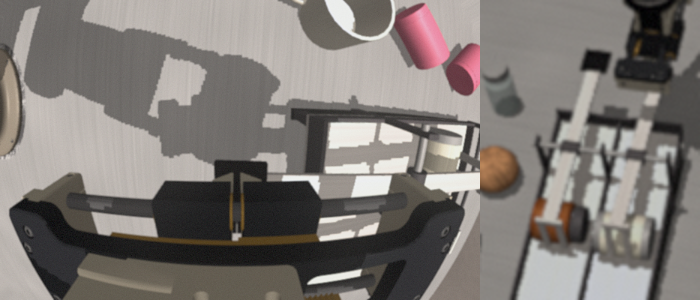

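The force reads about zero at z=124, where I expected about 2 N. I'll measure the paddle's height from depth before going on.

```bash
cat >> h.py <<'E'
from scipy.spatial.transform import Rotation as Ro
def wpts(c,o):
    f=K(c);v,u=np.mgrid[0:400,0:640];dx=u-c["cx"];dy=v-c["cy"];r=np.hypot(dx,dy)+1e-9;th=r/f
    z=c["range_z"];t=np.tan(th);P=np.stack([dx/r*t*z,dy/r*t*z,z],-1)
    T=c["T_tool_cam"];P=P@T[:3,:3].T+T[:3,3]
    return P@Ro.from_euler("xyz",o["tcp_rot"]).as_matrix().T+o["tool_pos"]
E
python3 - <<'E'
from plant import bot
from h import *
o=bot.get_obs();c=bot.capture("wrist");s=bot.capture("top")
np.savez("w3.npz",**c)
P=wpts(c,o);print(o["time"],o["contact_force"])
for u,v in [(295,220),(300,225),(310,220),(330,218),(345,225),(350,235),(295,235),(316,250),(318,310),(318,270),(400,235),(480,240),(420,160)]: print(u,v,c["img"][v,u],P[v,u].round(1))
for n,x in(("wrist",c),):
    cv2.imwrite("pics/w3.png",cv2.resize(x["img"][180:330,200:440],(800,500),interpolation=cv2.INTER_CUBIC))
E
```

```text
2.8 [-0.97641467 -0.38892728  1.48493896]
295 220 [33 35 37] [465.2 -39.1 122. ]
300 225 [31 33 37] [468.1 -41.4 123.3]
310 220 [35 33 38] [473.5 -38.2 122.8]
330 218 [28 31 31] [484.3 -35.6 124.7]
345 225 [33 33 34] [492.7 -38.7 126.1]
350 235 [30 32 34] [496.2 -44.9 125. ]
295 235 [68 75 78] [465.7 -47.2 124.3]
316 250 [16 23 19] [477.2 -44.7 146.7]
318 310 [76 84 85] [479.2 -62.3 171.7]
318 270 [39 39 42] [476.  -22.  205.9]
400 235 [235 236 236] [524.4 -42.6 127. ]
480 240 [242 240 238] [574.6 -42.1 131.9]
420 160 [47 45 50] [543.3  -4.8  88.7]
```

View pics/w3.png

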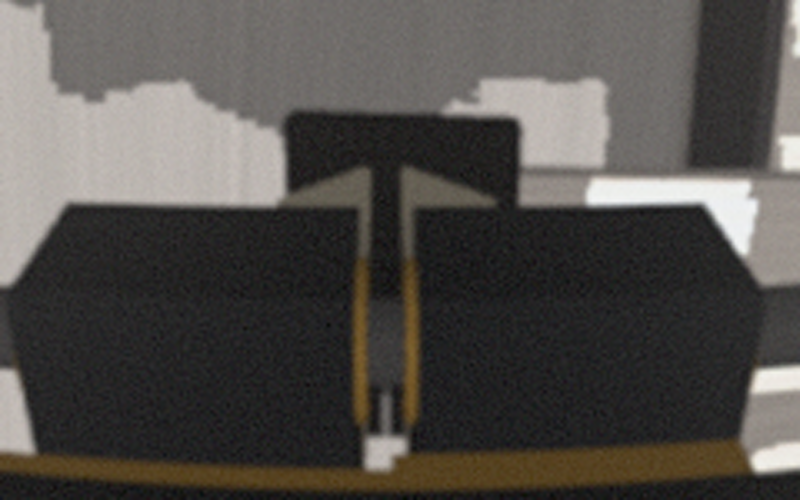

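The paddle is at z≈123–126 and tilted, with its edge at y≈-35 so it is centred on y≈-54. The lever is following and the low force is just sensor noise. I'll press on to about 0.38 rad.

Emit:
servo_tool --angular '[[0, 0, 0], [0, 0, 0], [0, 0, 0], [0, 0, 0], [0, 0, 0], [0, 0, 0], [0, 0, 0]]' --slide '[[2, 0, -8], [4, 0, -16], [6, 0, -24], [8, 1, -32], [9, 1, -38], [9, 1, -38], [9, 1, -38]]' --grip '[-1, -1, -1, -1, -1, -1, -1]'

```text
time: 3.48
tool_pos: [486.8, -53.3, 86.4]
tcp_rot: [3.142, 0.0, 1.637]
contact_force: [-2.2, -1.0, 3.4]
grip_width: 0.2
```

Run:
```python
from plant import bot
from h import *
o=bot.get_obs();print(o["tool_pos"],o["contact_force"],o["time"])
c=bot.capture("wrist");s=bot.capture("top")
P=wpts(c,o)
for u,v in [(300,222),(300,228),(345,228),(400,238),(480,240)]: print(u,v,c["img"][v,u],P[v,u].round(1))
cv2.imwrite("pics/p4.png",np.hstack([cv2.resize(c["img"],(480,300)),cv2.resize(s["img"][100:290,335:445],(174,300))]))
```

```text
[486.79452406 -53.25363399  86.39398898] [-2.22894081 -1.02766871  3.35834716] 3.4833
300 222 [33 32 35] [477.3 -39.8  82.2]
300 228 [36 34 35] [477.5 -43.2  82.8]
345 228 [39 37 41] [501.7 -38.   91.8]
400 238 [106 107 113] [531.8 -40.6  95.6]
480 240 [240 244 244] [601.2 -52.   68.2]
```

View pics/p4.png

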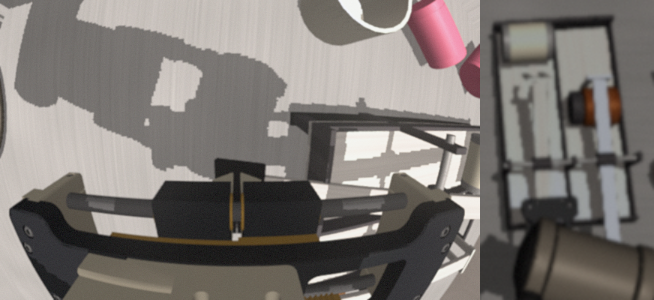

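Top crop: the tin has rolled to the stop bar of the left lane and the jar is still behind its gate. The paddle slope of 0.39 corresponds to a lever angle of about 0.375 rad. I'll hold briefly and confirm the tin's position before releasing.

Emit:
servo_tool --angular '[[0, 0, 0], [0, 0, 0], [0, 0, 0], [0, 0, 0], [0, 0, 0], [0, 0, 0]]' --slide '[[0, 0, 0], [0, 0, 0], [0, 0, 0], [0, 0, 0], [0, 0, 0], [0, 0, 0]]' --grip '[-1, -1, -1, -1, -1, -1]'

```text
time: 4.08
tool_pos: [486.6, -53.2, 86.9]
tcp_rot: [3.141, 0.0, 1.637]
contact_force: [-0.5, -2.2, 3.4]
grip_width: 0.4
```

```bash
cat > chk.py <<'E'
from plant import bot
from h import *
import sys
o=bot.get_obs();print(o["tool_pos"],o["contact_force"],o["time"])
s=bot.capture("top");im=s["img"]
yaw=.066;ex=np.array([np.cos(yaw),np.sin(yaw),0]);ey=np.array([-np.sin(yaw),np.cos(yaw),0])
org=np.array([480.5,-53.8,0])+155*ex-46*ey
print("origin",org.round(1))
f=K(s);v,u=np.mgrid[0:400,0:640];z=s["range_z"].astype(float)
P=(np.stack([(u-s["cx"])/f*z,(v-s["cy"])/f*z,z],-1)-s["t"])@s["R"]
L=np.stack([(P-org)@ex,(P-org)@ey,P[...,2]],-1)
m=(L[...,0]>130)&(L[...,0]<226)&(L[...,1]>5)&(L[...,1]<88)&(L[...,2]>80)
print("tin top px",m.sum(),"mean",L[m].mean(0).round(1),"zmax",np.percentile(L[m][:,2],95).round(1), "x range",np.percentile(L[m][:,0],[5,95]).round(1),"y",np.percentile(L[m][:,1],[5,95]).round(1))
hsv=cv2.cvtColor(im,cv2.COLOR_BGR2HSV)
m=(L[...,0]>30)&(L[...,0]<226)&(L[...,1]<-5)&(L[...,1]>-88)&(hsv[...,0]<18)&(hsv[...,1]>120)&(L[...,2]>60)
print("jar px",m.sum(),L[m].mean(0).round(1))
cv2.imwrite(sys.argv[1],cv2.resize(im[100:290,335:445],(347,600),interpolation=cv2.INTER_CUBIC))
for sg,n in((1,"left"),(-1,"right")):
    m=(abs(L[...,1]-sg*46)<8)&(L[...,0]>-170)&(L[...,0]<-140)&(L[...,2]<180)
    b=(abs(L[...,1]-sg*46)<8)&(L[...,0]>20)&(L[...,0]<110)&(L[...,2]>110)&(L[...,2]<220)
    print(n,"paddle z",np.median(L[m][:,2]).round(1) if m.any() else None,"bar slope",np.polyfit(L[b][:,0],L[b][:,2],1).round(3) if b.sum()>5 else None)
E
python3 chk.py pics/t5.png
```

```text
[486.62895513 -53.2337558   86.88203469] [-0.54940952 -2.20330968  3.38699652] 4.0833
origin [638.2 -89.5   0. ]
tin top px 664 mean [195.3  47.2  91.7] zmax 97.4 x range [174.7 221.3] y [13.1 80.8]
jar px 267 [ 84.1 -54.3 104.8]
left paddle z None bar slope [  0.369 138.918]
right paddle z None bar slope [-4.10000e-02  1.40649e+02]
```

View pics/t5.png

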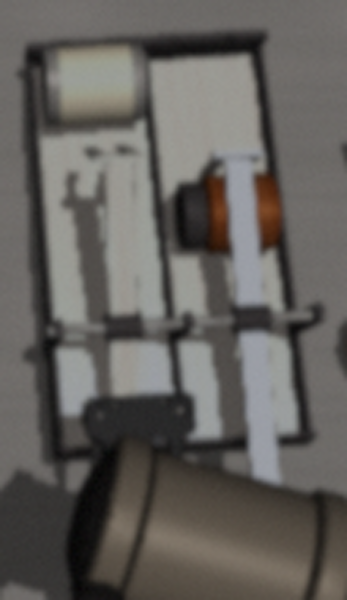

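The tin rests in the pocket at rack x≈198 mm, y≈47 mm, with its top at 97 mm and so its centre at about 66 mm. The gate is still up, and the jar and right lever haven't moved. I'll let the lever come up slowly along the reverse arc.

Emit:
servo_tool --angular '[[0, 0, 0], [0, 0, 0], [0, 0, 0], [0, 0, 0], [0, 0, 0], [0, 0, 0], [0, 0, 0], [0, 0, 0], [0, 0, 0], [0, 0, 0]]' --slide '[[-2, 0, 7], [-4, 0, 14], [-6, 0, 21], [-7, 0, 28], [-9, 0, 35], [-10, 0, 42], [-11, 0, 49], [-11, 0, 56], [-11, 0, 64], [-11, 0, 75]]' --grip '[-1, -1, -1, -1, -1, -1, -1, -1, -1, -1]'

```text
time: 4.97
tool_pos: [474.8, -52.9, 161.9]
tcp_rot: [-3.14, -0.001, 1.637]
contact_force: [-0.1, 0.4, -0.0]
grip_width: 0.4
```

Emit:
servo_tool --angular '[[0, 0, 0], [0, 0, 0], [0, 0, 0], [0, 0, 0], [0, 0, 0], [0, 0, 0], [0, 0, 0], [0, 0, 0]]' --slide '[[-10, 0, 20], [-20, 0, 45], [-40, 0, 70], [-65, 20, 80], [-80, 50, 80], [-80, 80, 80], [-80, 100, 80], [-80, 100, 80]]' --grip '[-1, -1, -1, -1, -1, -1, -1, -1]'

```text
time: 5.63
tool_pos: [394.7, 49.5, 242.3]
tcp_rot: [3.141, -0.001, 1.64]
contact_force: [-0.2, -0.0, -0.6]
grip_width: 0.2
```

```bash
python3 chk.py pics/t6.png
python3 - <<'E'
from h import *
from plant import bot
a=load("top0.npz")["img"];b=bot.capture("top")["img"]
cv2.imwrite("pics/t7.png",np.vstack([a[90:300,250:550],b[90:300,250:550]]))
d=cv2.absdiff(a,b).max(2)
for n,(u,v) in dict(mug=(303,228),shaker=(485,263),potato=(460,209)).items(): print(n,d[v-18:v+18,u-18:u+18].mean())
s=bot.capture("scene")["img"];cv2.imwrite("pics/s7.png",s)
E
```

```text
[394.71226787  49.53648809 242.28360952] [-0.15437997 -0.04644739 -0.55627606] 5.6333
origin [638.2 -89.5   0. ]
tin top px 654 mean [196.7  47.1  91. ] zmax 96.7 x range [176.  221.1] y [13.  80.9]
jar px 265 [ 84.  -54.5 105.1]
left paddle z 141.0 bar slope [4.00000e-03 1.38805e+02]
right paddle z 138.7 bar slope [-1.60000e-02  1.39454e+02]
mug 4.270833333333333
shaker 3.6628086419753085
potato 3.6643518518518516
```

View pics/t7.png

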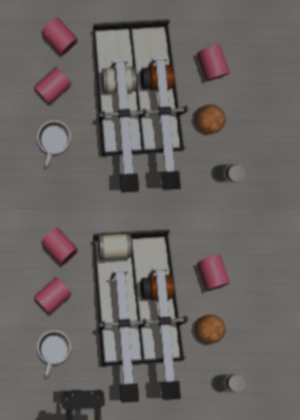

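View pics/s7.png

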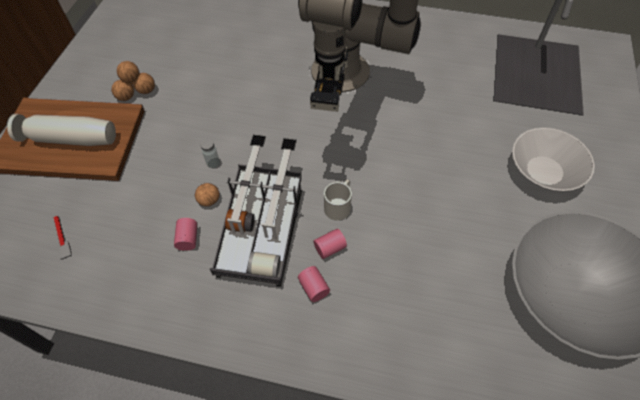

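Both pictures show the tin in the pocket (scene pixel 264,264), both levers level and the jar in its lane. Nothing around the rack has moved, and the arm is clear. Handing in.

```bash
python3 -c "
from plant import bot
print(bot.close_job())"
```

```text
the job is handed in; nothing more can be done
None
```

The tin is out of the rack and the job is handed in; no verdict was reported. I pressed the left lever's paddle with the closed fingertips to about 0.37 rad and held it until the tin had rolled down. Then I raised the lever back up slowly and moved the arm clear, using about 6 of the 35 s.

| Check before hand-in | Measured |
|---|---|
| Tin position | rack x about 197 mm, centre about 66 mm high |
| Left lever | bar slope 0.004, paddle 141 mm high |
| Right lever | bar slope −0.016, paddle 139 mm high |
| Jar | unmoved at rack x about 84 mm (the same before and after release) |
| Mug, shaker and potato | no visible change from the first picture |

- **Low force reading:** early in the press the force was about 0–1.5 N where 2 N was expected. Depth measurement showed the paddle was following the fingers, and the force later rose to 3.4 N.
- **Right lever slope:** it read −0.041 while the left lever was pressed, which I took as depth noise. That lever was never touched.

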